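Third hand at the assembly jig: hold a stand leg against its rail

TASK

Be my third hand at the assembly jig: take the maroon leg that has a welded tab, hold it upright in front of the black rail in the jig, tab turned square to the rail's soft grey pad and its bolt hole in line with the rail's, sideways and in height (the leg's foot then hangs clear of the jig's bed), and press it against the pad with a steady push of about 10 newtons so that I can bolt it from behind. Keep that push up for three seconds and finish your program while still gripping and pressing the leg: do not let go or back off. Never push so hard that the pad is crushed (25 newtons), and leave everything else on the bench where it is.

Things in the scene. Friction and masses are not known exactly. Their poses are not given: they have to be found in the camera images.
- leg: The leg to hold: upright maroon steel tube, diameter 28 mm, 140 mm tall overall, about 0.28 kg, black foot (diameter 36, 8 mm high) and black end cap, one flat tab welded to its side. Origin: centre of the foot's underside; z up the tube; x from the tube's axis out through the tab. Stands loose, turned any way. Above 60 mm it is plain round tube: grip there from above at any yaw.
- tab (a point): Centre of the outer flat face of the leg's tab, at the small dark bolt hole: 30 mm out along the leg's x, 40 mm above the foot's underside. The tab's plate is 34 mm wide, 36 mm high (22 to 58 mm above the foot) and 5 mm thick, joined to the tube by two short webs.
- jig: Assembly jig, fixed to the bench, its place and yaw vary. Origin at bench level; x is level, from the open front towards the rail and square to it: the direction to press; y along the rail; z up. Bed: aluminium plate, top 15 mm above the origin, from x -98 to +122 and y -140 to +140 mm, with a yellow centre line at y = 0 in front of the pad.
- rail (a point): Middle of the top edge of the front face of the black rail (20 x 260 x 40 mm) clamped across the jig: x = 40, y = 0, 100 mm above the bench. Behind the rail stand two back stops (90 mm high) and two toggle clamps with red handles at y = -100 and +100 mm, at most 133 mm above the bench; nothing rises above the rail between y = -85 and +85 mm.
- pad: The light grey sponge-rubber pad on the rail's front face, around the rail's bolt hole: 30 x 30 mm, 8 mm thick. Origin: centre of its front face, 65 mm above the bed; axes like the jig's. It gives as a spring along the jig's x, about 3 N per mm, at most 6 mm, and springs back; its origin moves with the squeezed face.
- bolt_point (a point): Fixed point of the jig: centre of the pad's front face, on the bolt hole, while the pad is not squeezed: 32 mm along the jig's x, y = 0, 80 mm above the bench (65 mm above the bed). Axes like the jig's. With the tab's point at this height the leg's foot is 40 mm above the bench, 25 mm clear of the bed, and its top 180 mm above the bench.
- plain_leg: Bystander: a like maroon leg, 140 mm tall, 28 mm in diameter, but without a tab, standing loose. Origin: centre of its underside.
- oil_bottle: Bystander: blue plastic bottle with yellow cap, 48 mm in diameter, 115 mm tall, standing loose. Origin: centre of its underside.
- screwdriver: Bystander: screwdriver with red handle lying on the bench left of the jig.
- f_clamp: Bystander: steel bar clamp with red handle, 220 mm long, lying flat at the right.

How it is judged:
By the outcome, as a careful person would: the job done as asked, in the order asked, and still so for the second after the job is handed in, while the arm keeps its last pose, push and grip.
It also fails if it takes over 64 s, if anything falls off the work surface, if the arm or the gripper's body presses on something with over 40 N, if the wrist force passes 120 N, or if a joint passes its speed limit or range.

ROBOT

A 7-joint arm with a two-finger parallel gripper is mounted at the origin on the work surface. World frame = base frame: x ahead of the robot, y to its left, z up, the work surface at z = 0. Lengths are in m, angles in rad, forces in N, time in s.
With the tool pointing down it reaches from about 0.4 to 0.85 m from the base axis. Payload 4.5 kg.
Tool frame: the origin (TCP) lies at the very end of the fingers, on their centre line; the grasp point (between the pads) lies env.pinch_z behind it (env.pinch_z is the distance from the TCP to the grasp point, in m); z points along the fingers, y is the line along which they close (so a half turn about z gives the same grasp; the last joint's range is limited). The gripper opens to 88 mm and grips with 3 to 60 N. Pads are 18 mm wide; open, the fingers measure 123 mm over their backs; the gripper's body (75 mm by 187 mm) begins 45 mm behind the grasp point.
Start: joints at [-1.223, 0.689, -0.195, 1.565, 0.157, 0.902, -0.215], TCP at [0.193, 0.595, 0.239] pointing down, gripper open.
Joint ranges: [-3.01, 3.01], [-0.46, 2.08], [-1.47, 1.51], [0.13, 2.56], [-1, 4.14], [0.04, 2.09], [-2.66, 2.66]. Speed limits (rad/s): [2.57, 2.57, 3.14, 3.14, 3.14, 3.14, 3.14].

INTERFACE

Orientations are given as a unit quaternion [x, y, z, w].
In Python, from rig import env gives the robot as it stands. The module is installed in compiled form; this text tells all that it offers.
- The arm moves only by the shell command python3 -m pendant 'ROWS' [FORCE]. ROWS is JSON, one flat list of numbers, 7 for each row, row after row: the turn, a rotation vector about the tool's x, y, z as a fraction of full scale, then the shift along the tool's x, y, z as a fraction of full scale, then the opening, from 0 (shut) to 1 (fully open). A call has 1 to 20 rows; each row is the pose to reach, as a shift and turn from the pose commanded when the call began, along the tool's axes at that moment, turning the shorter way round; what a row does not reach only later rows make up. Full scale, the value 1, is 20 cm for a shift and 180 degrees for a turn. A row lasts 1/12 s, in which the tool goes at most 41.7 mm and 7.16 degrees, less where a joint would pass 70% of its speed; a pose out of reach is approached as far as the arm can. A call with a number of a shift or a turn outside -1 to 1 is refused whole. A call with a gripper value outside its range is refused whole. The fingers move at their own pace and stop on an object; FORCE is the grip in N (left out, the last holds). Time passes only in rows, so rows that repeat a pose let the fingers close. It gives the time, the measured TCP pose, the force, the opening and the grip force at its end, in the units of the state.
- env.state(): the state, without advancing time (a new reading comes with each control period).
- env.camera(name): name is "scene" or "top" or "wrist"; returns the picture (384x512x3 uint8, blue, green, red); there is no depth.
- env.camera_params(name): a dict with "mtx" (3x3 intrinsics, pixels), "camera_from_world" (4x4, takes a point from world to camera coordinates); the wrist camera has in their place "tool_from_camera" (4x4, takes a point from camera to tool coordinates, whose origin is the TCP and whose axes are the flange's). Camera axes: x right, y down, z forward; pixel columns grow to the right and rows downward; lengths in m; the calibration is good to about 2 mm. A picture is of the moment at which its call begins: read the wrist's pose just before it. camera_params takes no time and is no camera call.
- env.sign_off(): hands the job in; it is judged then, once.
Trained networks look in the newest picture that a camera, given by its name, has taken for a name from the list of things; names that differ only in an ending like _2 or _b are one class to them, and where a whole thing is asked for, a point or a joint stands for the part that bears it (a point fixed in the world has none). Each returns a list of dicts, best first, with "confidence" (0 to 1); they miss things now and then, are a little off and sometimes report something else, mostly with a low value. They report only what shows in the picture. A call takes as long as a camera call.
- env.boxes_of(label, camera): "extent" ([left, top, right, bottom] in pixels, round what is visible of it).
The state is a dict: "time": time; "joint_pos": joint angles; "qvel": joint speeds; "joint_torque": joint torques, N m; "position": TCP position; "orientation": TCP orientation; "wrist_force": force on the tool from outside, world axes, zero at the start; "wrist_torque": the same for the moment, N m; "opening": finger opening in m; "gripper_force": force on a finger pad.
Only numpy, scipy, OpenCV 4.12 (cv2) and the standard library are available. Lean on these libraries where they do the work, as an engineer would, in place of code of your own. Each camera call takes 0.05 s, during which the arm holds its last target. There are 200 camera calls.

## Working session

There is one attempt and no reset: what is moved stays moved. The work goes in short steps, Python scripts to look and compute and a shell command to move; the robot and the scene stay as the last step left them, time stands still between calls to the robot, and variables do not carry over. Pictures are saved under pics/ and viewed, at most 10 in all, crops included, and the job is handed in when it is done.

```bash
mkdir -p pics; cat > h.py <<'E'
import numpy as np, cv2
from rig import env
from scipy.spatial.transform import Rotation as R
def cam(name):
    p=env.camera_params(name); K=np.array(p["mtx"])
    if "camera_from_world" in p: T=np.array(p["camera_from_world"])
    else:
        s=env.state(); W=np.eye(4); W[:3,:3]=R.from_quat(s["orientation"]).as_matrix(); W[:3,3]=s["position"]
        T=np.linalg.inv(W@np.array(p["tool_from_camera"]))
    return K,T
def proj(K,T,X):
    X=np.atleast_2d(X); c=X@T[:3,:3].T+T[:3,3]; q=c@K.T; return q[:,:2]/q[:,2:]
def ray(K,T,uv):
    d=T[:3,:3].T@np.linalg.inv(K)@np.array([*uv,1.]); o=-T[:3,:3].T@T[:3,3]; return o,d
def atz(K,T,uv,z):
    o,d=ray(K,T,uv); return o+d*(z-o[2])/d[2]
E
python3 - <<'E'
from h import *
s=env.state(); print({k:np.round(v,3) for k,v in s.items()}, env.pinch_z)
ims=[]
for c in ["scene","top","wrist"]:
    K,T=cam(c); im=env.camera(c); cv2.imwrite(f"pics/{c}0.png",im)
    print(c,np.round(K,1).tolist(),np.round(-T[:3,:3].T@T[:3,3],3), np.round(T[2,:3],2))
    for l in ["leg","tab","jig","rail","pad","plain_leg","oil_bottle"]:
        print(l,[(np.round(b["extent"]).astype(int).tolist(),round(b["confidence"],2)) for b in env.boxes_of(l,c)[:3]])
a=[cv2.imread(f"pics/{c}0.png") for c in ["scene","top"]]
cv2.imwrite("pics/a.png",cv2.resize(a[0],(800,600)));cv2.imwrite("pics/b.png",cv2.resize(a[1],(800,600),interpolation=cv2.INTER_CUBIC))
E
```

```text
{'time': np.float64(0.0), 'joint_pos': array([-1.223,  0.69 , -0.195,  1.566,  0.157,  0.902, -0.215]), 'qvel': array([ 0.   , -0.002,  0.003,  0.   ,  0.   ,  0.001,  0.   ]), 'joint_torque': array([-0.0000e+00, -5.2755e+01, -1.2670e+00, -1.5343e+01, -5.3000e-02,
        7.0000e-03,  0.0000e+00]), 'position': array([0.193, 0.594, 0.238]), 'orientation': array([ 0.156,  0.988, -0.001, -0.   ]), 'wrist_force': array([-0.068, -0.349, -0.115]), 'wrist_torque': array([-0.006, -0.036, -0.045]), 'gripper_force': np.float64(0.0), 'opening': np.float64(0.088)} 0.0187
scene [[376.3, 0.0, 257.1], [0.0, 376.3, 191.2], [0.0, 0.0, 1.0]] [1.288 0.749 0.973] [-0.56 -0.52 -0.65]
leg [([224, 145, 239, 179], 0.72)]
tab [([226, 146, 235, 174], 0.81)]
jig [([209, 192, 313, 270], 0.96)]
rail [([211, 191, 316, 268], 0.73)]
pad []
plain_leg [([198, 160, 209, 195], 0.7)]
oil_bottle [([179, 142, 189, 166], 0.6)]
top [[400.0, 0.0, 256.3], [0.0, 400.0, 194.7], [0.0, 0.0, 1.0]] [0.295 0.032 1.557] [ 0.16 -0.   -0.99]
leg [([308, 208, 321, 224], 0.56)]
tab [([308, 212, 319, 226], 0.49)]
jig [([188, 133, 269, 220], 0.82)]
rail [([190, 133, 271, 220], 0.81)]
pad []
plain_leg [([306, 172, 321, 186], 0.5), ([107, 191, 135, 236], 0.28)]
oil_bottle [([351, 188, 370, 207], 0.45)]
wrist [[271.5, 0.0, 256.4], [0.0, 271.5, 196.0], [0.0, 0.0, 1.0]] [0.118 0.619 0.385] [ 0.29 -0.09 -0.95]
leg []
tab []
jig []
rail []
pad []
plain_leg []
oil_bottle []
```

View pics/a.png

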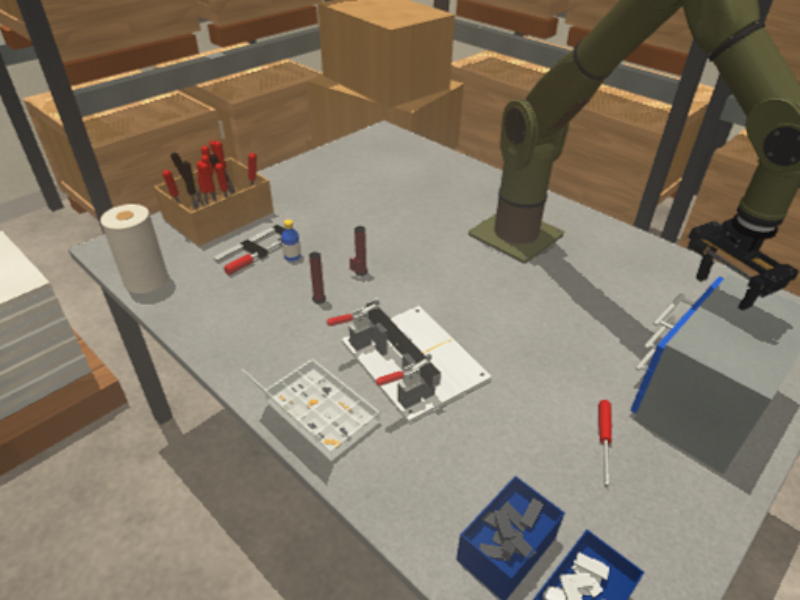

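View pics/b.png

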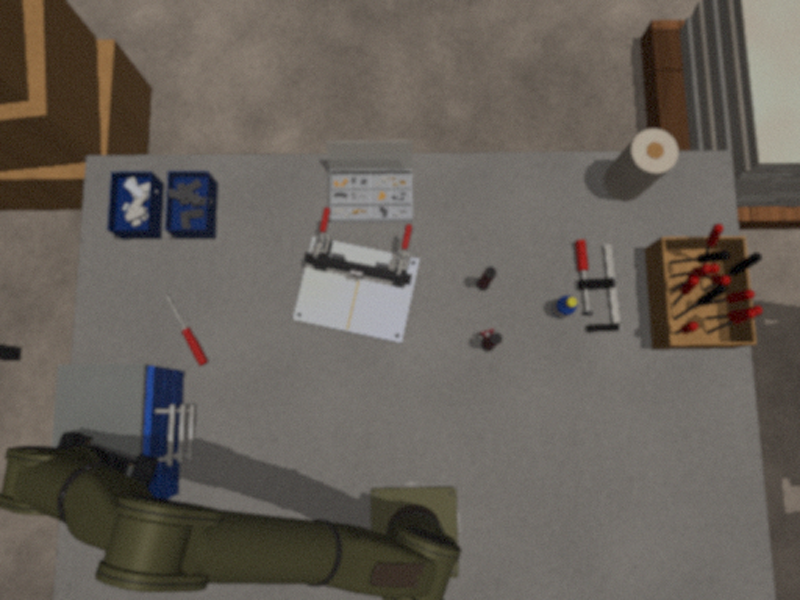

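The scene view (800 px) shows the tabbed leg at (359,250), the plain leg at (316,277), and the jig at (415,355). In the top view (800 px) the tabbed leg is at (489,340) with its tab towards the upper left, the plain leg at (486,278), and the rail on the far side of the jig. The yellow line runs from (350,328) to (358,278).

```bash
python3 - <<'E'
from h import *
K,T=cam("top"); Ks,Ts=cam("scene")
f=512/800
for n,uv,z in [("bed FL",(294,318),.015),("bed FR",(403,342),.015),("bed BR",(420,257),.015),("line0",(350,328),.015),("line1",(358,278),.015),("railL",(306,263),.1),("railR",(410,280),.1),("leg top",(494,340),.14),("plain top",(489,271),.14)]:
    print(n,np.round(atz(K,T,np.array(uv)*f,z),3))
for n,uv,z in [("leg top",(360,229),.14),("plain top",(316,255),.14),("leg foot",(362,273),.0)]:
    print("scene",n,np.round(atz(Ks,Ts,np.array(uv)*f,z),3))
s=env.state(); print(R.from_quat(s["orientation"]).as_matrix().round(3)); print(np.round(env.camera_params("wrist")["tool_from_camera"],3))
E
```

```text
bed FL [0.515 0.29  0.015]
bed FR [0.452 0.02  0.015]
bed BR [ 0.668 -0.026  0.015]
line0 [0.488 0.151 0.015]
line1 [0.615 0.131 0.015]
railL [0.635 0.25  0.1  ]
railR [0.591 0.002 0.1  ]
leg top [ 0.442 -0.187  0.14 ]
plain top [ 0.603 -0.18   0.14 ]
scene leg top [ 0.449 -0.183  0.14 ]
scene plain top [ 0.6   -0.175  0.14 ]
scene leg foot [ 0.45  -0.181  0.   ]
[[-0.951  0.309 -0.   ]
 [ 0.309  0.951  0.   ]
 [ 0.     0.    -1.   ]]
[[ 0.001 -0.952 -0.305  0.079]
 [ 1.     0.001  0.001  0.001]
 [-0.001 -0.305  0.952 -0.146]
 [ 0.     0.     0.     1.   ]]
```

```bash
cat >> h.py <<'E'
def goal(pos,yaw_y):
    """rows values to TCP pos, tool down, tool y axis at world yaw (deg). From measured pose."""
    s=env.state(); A=R.from_quat(s["orientation"]); c,n=np.cos(np.radians(yaw_y)),np.sin(np.radians(yaw_y))
    y=np.array([c,n,0]); z=np.array([0,0,-1.]); B=R.from_matrix(np.c_[np.cross(y,z),y,z])
    print("pos",np.round(s["position"],4),"turn",np.round((A.inv()*B).as_rotvec()/np.pi,4),"shift",np.round(A.inv().apply(np.array(pos)-s["position"])/.2,4),"F",np.round(s["wrist_force"],2))
def show(s=None):
    s=env.state(); M=R.from_quat(s["orientation"]).as_matrix()
    print("t",round(float(s["time"]),2),"pos",np.round(s["position"],4),"yaw_y",round(float(np.degrees(np.arctan2(M[1,1],M[0,1]))),2),"tilt z",M[:,2].round(4),"F",np.round(s["wrist_force"],2),"op",round(float(s["opening"]),4),"g",round(float(s["gripper_force"]),1))
E
python3 -m pendant '[0,0,0,0,0,-0.3,1, 0,0,0,0,0,-0.3,1, 0,0,0.22,-1,-0.75,-0.3,1, 0,0,0.22,-1,-0.75,-0.3,1, 0,0,0.22,-1,-0.75,-0.3,1, 0,0,0.22,-1,-0.75,-0.3,1, 0,0,0.22,-1,-0.75,-0.3,1, 0,0,0.22,-1,-0.75,-0.3,1, 0,0,0.22,-1,-0.75,-0.3,1]'
python3 -c "
from h import *
goal([.48,.17,.30],-10)"
```

```text
time: 1.95
position: [0.343, 0.3814, 0.299]
orientation: [0.489, 0.872, -0.002, 0.003]
wrist_force: [-0.1, -0.9, -0.3]
opening: 0.0878
gripper_force: 0.0
pos [0.343  0.3814 0.299 ] turn [0.0009 0.0022 0.2306] shift [-1.2589  0.0318  0.0042] F [-0.07 -0.9  -0.31]
```

```bash
python3 -m pendant '[0,0,0.23,-1,0.03,0,1, 0,0,0.23,-1,0.03,0,1, 0,0,0.23,-1,0.03,0,1, 0,0,0.23,-1,0.03,0,1, 0,0,0.23,-1,0.03,0,1, 0,0,0.23,-1,0.03,0,1, 0,0,0.23,-1,0.03,0,1, 0,0,0.23,-1,0.03,0,1]'
python3 - <<'E'
from h import *
show(); K,T=cam("wrist"); im=env.camera("wrist"); np.savez("v1.npz",K=K,T=T,im=im)
cv2.imwrite("pics/w1.png",cv2.resize(im,(800,600),interpolation=cv2.INTER_CUBIC))
for l in ["jig","rail","pad","leg"]:
    print(l,[(np.round(b["extent"],1).tolist(),round(b["confidence"],2)) for b in env.boxes_of(l,"wrist")[:3]])
E
```

```text
time: 2.62
position: [0.4488, 0.2253, 0.2987]
orientation: [0.759, 0.651, 0.0, -0.0]
wrist_force: [0.5, 0.2, 0.5]
opening: 0.0882
gripper_force: 0.0
t 2.62 pos [0.4488 0.2253 0.2987] yaw_y -8.76 tilt z [-4.e-04  6.e-04 -1.e+00] F [0.51 0.25 0.54] op 0.0882 g 0.0
jig [([272.3, 106.5, 512.0, 284.4], 0.83), ([353.7, 339.3, 373.2, 355.2], 0.63)]
rail [([274.0, 110.5, 510.1, 283.8], 0.94)]
pad [([369.2, 202.8, 388.7, 225.9], 0.58)]
leg [([368.9, 202.8, 390.2, 227.2], 0.62), ([278.6, 348.9, 293.1, 355.8], 0.55)]
```

View pics/w1.png

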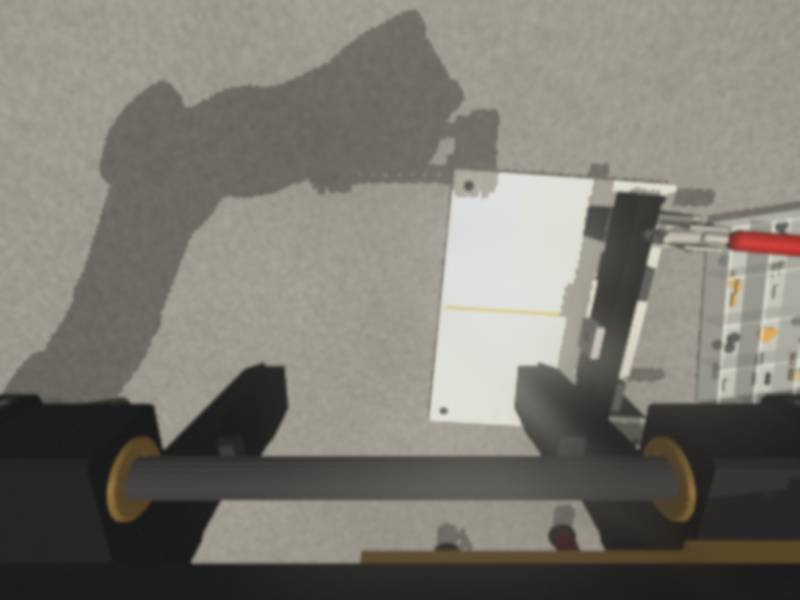

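```bash
python3 -m pendant '[0,0,0.007,-0.6,0.35,0,1, 0,0,0.007,-0.6,0.35,0,1, 0,0,0.007,-0.6,0.35,0,1, 0,0,0.007,-0.6,0.35,0,1, 0,0,0.007,-0.6,0.35,0,1]'
python3 - <<'E'
from h import *
show(); K,T=cam("wrist"); im=env.camera("wrist"); np.savez("v2.npz",K=K,T=T,im=im)
cv2.imwrite("pics/w2.png",cv2.resize(im,(800,600),interpolation=cv2.INTER_CUBIC))
for l in ["pad","leg","tab"]:
    print(l,[(np.round(b["extent"],1).tolist(),round(b["confidence"],2)) for b in env.boxes_of(l,"wrist")[:3]])
E
```

```text
time: 3.28
position: [0.5008, 0.0904, 0.299]
orientation: [0.769, 0.639, -0.0, 0.001]
wrist_force: [0.9, 0.1, 0.1]
opening: 0.0882
gripper_force: 0.0
t 3.28 pos [0.5008 0.0904 0.299 ] yaw_y -10.61 tilt z [ 0.0014 -0.0023 -1.    ] F [0.88 0.09 0.09] op 0.0882 g 0.0
pad [([330.4, 112.1, 343.5, 133.7], 0.85), ([323.8, 280.3, 368.1, 353.4], 0.58)]
leg [([243.9, 321.2, 274.8, 353.6], 0.74)]
tab [([245.3, 320.9, 276.7, 350.8], 0.57)]
```

View pics/w2.png

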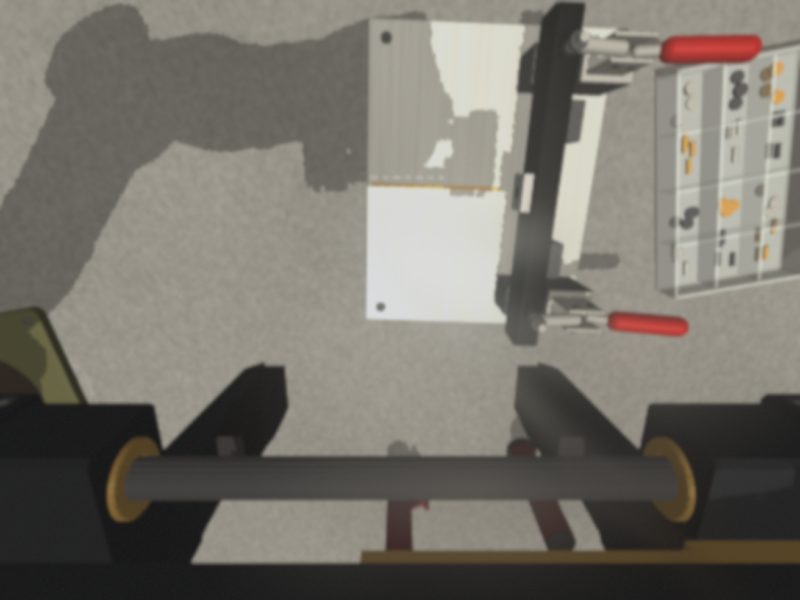

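View 2 (800 px) shows the bed's front corners at (369,19) and (367,320), the yellow line from (370,185) to (499,188), and the pad at (526,193). The tabbed leg is at (405,500) and the plain leg at (540,500). View 1 has the corners at (455,170) and (431,420), and the line from (445,308) to (560,315).

```bash
cat > jig.py <<'E'
from h import *
from scipy.optimize import least_squares
V=[np.load(f"v{i}.npz") for i in (1,2)]
obs=[(0,(455,170),(-98,140,15)),(0,(431,420),(-98,-140,15)),(0,(445,308),(-98,0,15)),
     (1,(369,19),(-98,140,15)),(1,(367,320),(-98,-140,15)),(1,(369,185.5),(-98,0,15))]
lines=[(0,(560,315)),(1,(499,188.5))]   # further points on the line y=0, z=15
def w(p,q):
    q=np.array(q)/1000.; c,s=np.cos(p[2]),np.sin(p[2]); return np.array([p[0]+c*q[0]-s*q[1],p[1]+s*q[0]+c*q[1],q[2]+(p[3] if len(p)>3 else 0)])
px=lambda U:(np.array(U)+.5)*.64-.5
def res(p):
    r=[]
    for v,U,q in obs: r+=list(proj(V[v]["K"],V[v]["T"],w(p,q))[0]-px(U))
    for v,U in lines:
        a=proj(V[v]["K"],V[v]["T"],w(p,(-98,0,15)))[0]; b=proj(V[v]["K"],V[v]["T"],w(p,(10,0,15)))[0]
        d=(b-a)/np.linalg.norm(b-a); e=px(U)-a; r.append(d[0]*e[1]-d[1]*e[0])
    return np.array(r)
f=least_squares(res,[.585,.135,-.19]); f4=least_squares(res,[.585,.135,-.19,0])
if __name__=="__main__":
    p=f.x; print(p.round(4),np.degrees(p[2]).round(2),"free z",f4.x.round(4)); print(f.fun.round(2))
    o=[ray(V[v]["K"],V[v]["T"],u) for v,u in [(0,(379,214.4)),(1,(337,122.9))]]
    A=sum(np.eye(3)-np.outer(d,d)/(d@d) for _,d in o); b=sum((np.eye(3)-np.outer(d,d)/(d@d))@c for c,d in o)
    X=np.linalg.solve(A,b); c,s=np.cos(p[2]),np.sin(p[2]); e=X[:2]-p[:2]
    print("pad tri world",X.round(4),"jig",np.round([c*e[0]+s*e[1],-s*e[0]+c*e[1]],4),"bolt_point",w(p,(32,0,80)).round(4))
    im=cv2.resize(V[1]["im"],(800,600),interpolation=cv2.INTER_CUBIC)
    for q in [(-98,140,15),(-98,-140,15),(-98,0,15),(10,0,15),(32,15,95),(32,-15,95),(32,-15,65),(32,15,65),(40,130,100),(40,-130,100),(60,-130,100)]:
        u=(proj(V[1]["K"],V[1]["T"],w(p,q))[0]+.5)/.64-.5; cv2.drawMarker(im,tuple(int(i) for i in u.round()),(255,0,255),cv2.MARKER_CROSS,9,1)
    cv2.imwrite("pics/fit.png",cv2.resize(im[0:360,340:640],(667,600)*1 if 0 else (500,600)))
E
python3 jig.py
```

```text
[ 0.5794  0.1405 -0.2131] -12.21 free z [ 0.5794  0.1404 -0.2132 -0.0009]
[ 0.08 -0.34  0.04  1.21 -1.94 -0.3   0.71 -0.32  0.85  0.29  0.08 -0.25
  0.35 -0.33]
pad tri world [0.6178 0.1318 0.0725] jig [ 0.0393 -0.0003] bolt_point [0.6107 0.1337 0.08  ]
```

View pics/fit.png

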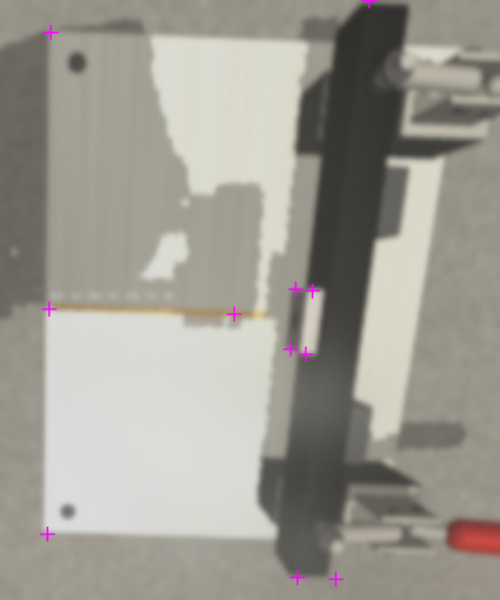

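The fit lands on the bed corners, the yellow line, the rail's top ends and the pad's front edge, with the pad's top corners at (312,290) and (305,354) in the crop. Jig yaw is -12.2°. Next I'll look at the leg.

```bash
python3 -m pendant '[0,0,0,-1,0.04,0,1, 0,0,0,-1,0.04,0,1, 0,0,0,-1,0.04,0,1, 0,0,0,-1,0.04,0,1, 0,0,0,-1,0.04,0,1, 0,0,0,-1,0.04,0,1]' | head -2
python3 -m pendant '[0,0,0,-0.75,0.04,0,1, 0,0,0,-0.75,0.04,0,1, 0,0,0,-0.75,0.04,0,1, 0,0,0,-0.75,0.04,0,1, 0,0,0,-0.75,0.04,0,1, 0,0,0,-0.75,0.04,0,1]' | head -2
cat > look.py <<'E'
from h import *
import sys
i=sys.argv[1]; show(); K,T=cam("wrist"); im=env.camera("wrist"); np.savez(f"v{i}.npz",K=K,T=T,im=im)
cv2.imwrite(f"pics/w{i}.png",im)
for l in ["leg","tab","plain_leg"]:
    print(l,[(np.round(b["extent"],1).tolist(),round(b["confidence"],2)) for b in env.boxes_of(l,"wrist")[:3]])
E
python3 look.py 3
python3 -m pendant '[0,0,0,-0.4,-0.2,0,1, 0,0,0,-0.4,-0.2,0,1, 0,0,0,-0.4,-0.2,0,1, 0,0,0,-0.4,-0.2,0,1]' | head -2
python3 look.py 4
python3 -c "
import cv2,numpy as np
a=cv2.imread('pics/w3.png')[:240,100:400];b=cv2.imread('pics/w4.png')[:240,100:400]
cv2.imwrite('pics/legs.png',cv2.resize(np.hstack([a,b]),None,fx=1.3333,fy=1.3333,interpolation=cv2.INTER_CUBIC))"
```

```text
time: 3.98
position: [0.4703, -0.1095, 0.2991]
time: 4.48
position: [0.4535, -0.2517, 0.2985]
t 4.48 pos [ 0.4535 -0.2517  0.2985] yaw_y -10.24 tilt z [ 1.e-04  7.e-04 -1.e+00] F [ 0.35  0.06 -0.11] op 0.088 g 0.0
leg [([225.5, 105.8, 268.9, 143.5], 0.98)]
tab [([227.8, 107.1, 268.4, 139.8], 0.71)]
plain_leg [([330.1, 84.8, 397.0, 112.6], 0.88)]
time: 5.02
position: [0.3977, -0.3254, 0.2989]
t 5.02 pos [ 0.3977 -0.3254  0.2989] yaw_y -10.48 tilt z [-7.e-04 -1.e-03 -1.e+00] F [ 0.55 -0.54  1.32] op 0.0879 g 0.0
leg [([258.5, 29.6, 300.8, 79.8], 0.78)]
tab [([260.0, 28.0, 303.5, 78.5], 0.88)]
plain_leg [([363.2, 1.1, 453.5, 51.7], 0.97)]
```

View pics/legs.png

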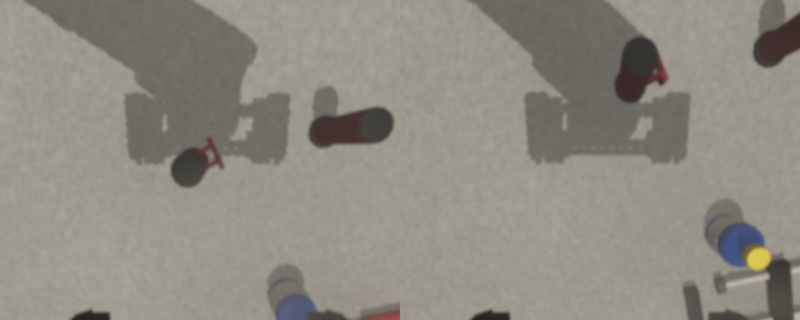

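View 3 (left) shows the leg almost end-on, with its cap at (189,168) and the tab plate from (211,140) to (222,167). View 4 (right) has the cap at (640,56) and the tab near (660,72). I'll zoom in to pick points.

```bash
python3 -c "
import cv2,numpy as np
a=cv2.imread('pics/w3.png')[90:160,215:285];b=cv2.imread('pics/w4.png')[20:90,245:315]
o=cv2.resize(np.hstack([a,b]),(798,399),interpolation=cv2.INTER_CUBIC)
cv2.imwrite('pics/legz.png',cv2.convertScaleAbs(o,alpha=1.5))"
```

```text
(no output)
```

View pics/legz.png

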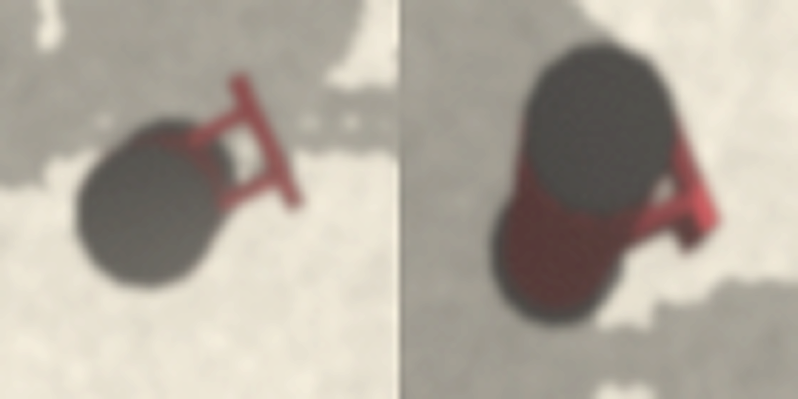

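View 3 crop: cap centre at (150,214) with radius 73, and the tab's outer top edge from (247,74) to (302,203). View 4 crop: cap centre at (202,127), tab corner at (321,218), and foot centre near (156,258).

```bash
cat > leg.py <<'E'
from h import *
from scipy.optimize import least_squares
V={i:np.load(f"v{i}.npz") for i in (3,4)}; off={3:(215,90),4:(245,20)}
px=lambda v,U:(np.array(U)+.5)/5.7-.5+off[v]
obs=[(3,(150,214),(0,0,140)),(3,(247,74),(30,17,58)),(3,(302,203),(30,-17,58)),(4,(202,127),(0,0,140)),(4,(321,218),(30,-17,58)),(4,(156,258),(0,0,8))]
def w(p,q):
    q=np.array(q)/1000.; c,s=np.cos(p[2]),np.sin(p[2]); return np.array([p[0]+c*q[0]-s*q[1],p[1]+s*q[0]+c*q[1],q[2]])
res=lambda p:np.concatenate([proj(V[v]["K"],V[v]["T"],w(p,q))[0]-px(v,U) for v,U,q in obs])
f=least_squares(res,[.447,-.183,.2]); print(f.x.round(4),np.degrees(f.x[2]).round(2)); print(f.fun.reshape(-1,2).round(2))
o=[ray(V[v]["K"],V[v]["T"],px(v,u)) for v,u in [(3,(150,214)),(4,(202,127))]]
P=[np.eye(3)-np.outer(d,d)/(d@d) for _,d in o]; print("top tri",np.linalg.solve(sum(P),sum(p@c for p,(c,_) in zip(P,o))).round(4))
goal([f.x[0],f.x[1],.20],np.degrees(f.x[2])); 
E
python3 leg.py
```

```text
[ 0.4472 -0.1886  0.2864] 16.41
[[-0.9   0.56]
 [-0.54 -0.64]
 [ 0.82  0.05]
 [-0.1   0.35]
 [ 0.5   0.76]
 [ 0.52 -1.42]]
top tri [ 0.4479 -0.1881  0.1378]
pos [ 0.4011 -0.3217  0.2986] turn [ 0.0002 -0.0004 -0.1468] shift [0.6947 0.1112 0.494 ] F [-0.48  0.88  0.42]
```

```bash
python3 -c "
from h import *
goal([.473,-.274,.22],16.4)"
```

```text
pos [ 0.4011 -0.3217  0.2986] turn [ 0.0002 -0.0004 -0.1467] shift [0.2967 0.3123 0.3935] F [-0.48  0.88  0.42]
```

```bash
python3 -m pendant '[0,0,-0.147,0.3,0.31,0.39,1, 0,0,-0.147,0.3,0.31,0.39,1, 0,0,-0.147,0.3,0.31,0.39,1, 0,0,-0.147,0.3,0.31,0.39,1, 0,0,-0.147,0.3,0.31,0.39,1, 0,0,-0.147,0.3,0.31,0.39,1, 0,0,-0.147,0.3,0.31,0.39,1]' | head -2
python3 look.py 5
python3 -c "
import cv2
from h import *
v=np.load('v5.npz')
print(proj(v['K'],v['T'],np.array([[.4475,-.188,.14]])))
cv2.imwrite('pics/z5.png',cv2.convertScaleAbs(cv2.resize(v['im'][50:200,200:350],(600,600),interpolation=cv2.INTER_CUBIC),alpha=1.5))"
```

```text
time: 5.8
position: [0.4712, -0.2761, 0.2213]
t 5.8 pos [ 0.4712 -0.2761  0.2213] yaw_y 16.08 tilt z [ 7.e-04 -8.e-04 -1.e+00] F [-0.13 -0.76 -0.34] op 0.0877 g 0.0
leg [([237.0, 77.6, 285.1, 120.2], 0.91)]
tab [([238.2, 78.1, 283.6, 112.3], 0.86)]
plain_leg []
[[257.39019687  93.70786057]]
```

View pics/z5.png

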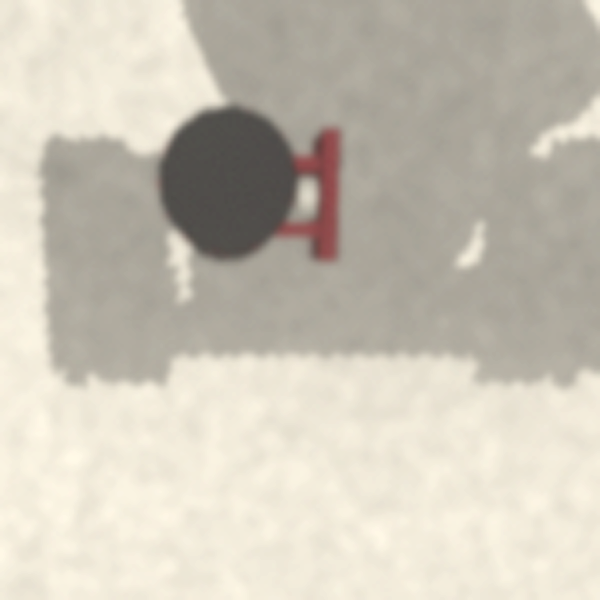

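The zoomed view shows the cap centre at (228,183) and the tab's outer top edge from (342,129) to (339,261), so it stands nearly square to the image.

```bash
cat > leg2.py <<'E'
import io,contextlib
with contextlib.redirect_stdout(io.StringIO()): from leg import *
v=np.load("v5.npz"); q5=lambda U:(np.array(U)+.5)/4-.5+(200,50)
a,b=[atz(v["K"],v["T"],q5(U),.058)[:2] for U in [(342,129),(339,261)]]; t=atz(v["K"],v["T"],q5((228,183)),.14)[:2]
d=a-b; print("len",np.linalg.norm(d).round(4),"yaw from tab edge",np.degrees(np.arctan2(-d[0],d[1])).round(2),"top",t.round(4),"tab mid",((a+b)/2).round(4))
o2=[((228,183),(0,0,140)),((342,129),(30,17,58)),((339,261),(30,-17,58))]
r2=lambda p:np.concatenate([res(p)]+[1.5*(proj(v["K"],v["T"],w(p,q))[0]-q5(U)) for U,q in o2])
g=least_squares(r2,f.x); print(g.x.round(4),np.degrees(g.x[2]).round(2)); print(g.fun.reshape(-1,2).round(2).tolist())
goal([g.x[0],g.x[1],.20],np.degrees(g.x[2]))
E
python3 leg2.py
```

```text
len 0.0333 yaw from tab edge 16.58 top [ 0.4473 -0.1893] tab mid [ 0.4763 -0.1805]
[ 0.4474 -0.189   0.2894] 16.58
[[-0.72, 0.94], [-0.46, -0.37], [0.96, 0.27], [0.08, 0.8], [0.64, 1.02], [0.65, -1.12], [0.35, -0.58], [-0.19, -0.71], [-0.21, 0.31]]
pos [ 0.4711 -0.2764  0.2214] turn [ 0.0002  0.0003 -0.0026] shift [0.4525 0.0074 0.1065] F [0.07 0.41 0.62]
```

```bash
python3 -m pendant '[0,0,0,0.45,0.005,0,1, 0,0,0,0.45,0.005,0,1, 0,0,0,0.45,0.005,0,1, 0,0,0,0.45,0.005,0,1, 0,0,0,0.45,0.005,0,1]' | head -2
python3 -c "
from h import *
goal([.4474,-.189,.084],16.58)"
```

```text
time: 6.42
position: [0.4475, -0.1898, 0.2212]
pos [ 0.4475 -0.1898  0.2212] turn [ 0.0003  0.0005 -0.002 ] shift [ 4.700e-03 -2.000e-04  6.862e-01] F [ 0.3  -0.4   0.61]
```

Next I'll descend, then close.

```bash
python3 -m pendant '[0,0,-0.002,0.004,0,0.15,1, 0,0,-0.002,0.004,0,0.3,1, 0,0,-0.002,0.004,0,0.45,1, 0,0,-0.002,0.004,0,0.6,1, 0,0,-0.002,0.004,0,0.685,1, 0,0,-0.002,0.004,0,0.685,1, 0,0,-0.002,0.004,0,0.685,1]' | head -2
python3 -c "
from h import *
show()"
python3 -m pendant '[0,0,0,0,0,0,0.5, 0,0,0,0,0,0,0.4, 0,0,0,0,0,0,0.35, 0,0,0,0,0,0,0.3, 0,0,0,0,0,0,0.25, 0,0,0,0,0,0,0.2, 0,0,0,0,0,0,0.1, 0,0,0,0,0,0,0, 0,0,0,0,0,0,0, 0,0,0,0,0,0,0, 0,0,0,0,0,0,0, 0,0,0,0,0,0,0]' 60
python3 -c "
from h import *
show()"
```

```text
time: 7.0
position: [0.4468, -0.1901, 0.0832]
t 7.0 pos [ 0.4468 -0.1901  0.0832] yaw_y 16.44 tilt z [-8.e-04 -7.e-04 -1.e+00] F [ 0.95  0.22 -0.17] op 0.0877 g 0.0
time: 8.0
position: [0.4467, -0.1883, 0.0837]
orientation: [0.598, 0.802, -0.0, -0.0]
wrist_force: [-0.2, -0.5, -0.2]
opening: 0.0269
gripper_force: 60.0
t 8.0 pos [ 0.4467 -0.1883  0.0837] yaw_y 16.58 tilt z [-2.e-04  1.e-04 -1.e+00] F [-0.24 -0.54 -0.16] op 0.0269 g 60.0
```

```bash
python3 -m pendant '[0,0,0,0,0,-0.05,0, 0,0,0,0,0,-0.15,0, 0,0,0,0,0,-0.25,0, 0,0,0,0,0,-0.35,0, 0,0,0,0,0,-0.45,0, 0,0,0,0,0,-0.5,0, 0,0,0,0,0,-0.5,0, 0,0,0,0,0,-0.5,0]' 60
python3 -c "
from h import *
show();goal([.5423,.1485,.184],-12.2)"
```

```text
time: 8.67
position: [0.4468, -0.1883, 0.1842]
orientation: [0.598, 0.802, 0.0, 0.0]
wrist_force: [-0.3, 0.1, -3.2]
opening: 0.027
gripper_force: 60.0
t 8.67 pos [ 0.4468 -0.1883  0.1842] yaw_y 16.59 tilt z [ 9.e-04 -1.e-04 -1.e+00] F [-0.34  0.14 -3.24] op 0.027 g 60.0
pos [ 0.4468 -0.1883  0.1842] turn [3.000e-04 1.000e-04 1.599e-01] shift [1.4775e+00 9.3840e-01 1.0000e-03] F [-0.34  0.14 -3.24]
```

```bash
python3 -m pendant '[0,0,0.01,0.07,0.05,0,0, 0,0,0.02,0.17,0.11,0,0, 0,0,0.03,0.29,0.19,0,0, 0,0,0.045,0.43,0.28,0,0, 0,0,0.06,0.57,0.36,0,0, 0,0,0.07,0.67,0.43,0,0, 0,0,0.08,0.73,0.46,0,0, 0,0,0.08,0.74,0.47,0,0, 0,0,0.08,0.74,0.47,0,0]' 60 | head -2
python3 -c "
from h import *
show();goal([.5423,.1485,.184],-12.2)"
```

```text
time: 9.42
position: [0.4941, -0.0189, 0.1828]
t 9.42 pos [ 0.4941 -0.0189  0.1828] yaw_y 2.36 tilt z [-2.e-03 -1.e-04 -1.e+00] F [ 0.56 -0.21 -4.35] op 0.027 g 60.0
pos [ 0.4941 -0.0189  0.1828] turn [-0.0006  0.0001  0.0809] shift [ 0.8263  0.2753 -0.0068] F [ 0.56 -0.21 -4.35]
```

```bash
python3 -m pendant '[0,0,0.01,0.07,0.02,0,0, 0,0,0.02,0.18,0.06,0,0, 0,0,0.03,0.32,0.11,0,0, 0,0,0.045,0.47,0.16,0,0, 0,0,0.06,0.61,0.2,0,0, 0,0,0.07,0.73,0.24,0,0, 0,0,0.08,0.8,0.265,0,0, 0,0,0.081,0.825,0.275,0,0, 0,0,0.081,0.825,0.275,0,0, 0,0,0.081,0.825,0.275,0,0]' 60 | head -2
python3 -c "
from h import *
show();goal([.5423,.1485,.1237],-12.2)
K,T=cam('wrist')
im=env.camera('wrist');cv2.imwrite('pics/w6.png',im)
im2=env.camera('scene');cv2.imwrite('pics/s6.png',im2)
z=cv2.resize(im2[150:270,200:320],(480,480),interpolation=cv2.INTER_CUBIC); a=cv2.resize(im[0:384,130:450],(320,384))
o=np.zeros((480,800,3),np.uint8);o[:384,:320]=a;o[:,320:]=z;cv2.imwrite('pics/c6.png',o)
"
```

```text
time: 10.25
position: [0.5429, 0.1445, 0.1834]
t 10.25 pos [0.5429 0.1445 0.1834] yaw_y -12.49 tilt z [-0.0013 -0.002  -1.    ] F [-0.76 -0.21 -2.78] op 0.0273 g 60.0
pos [0.5429 0.1445 0.1834] turn [-0.0003  0.0007 -0.0016] shift [ 0.0195 -0.0068  0.2983] F [-0.76 -0.21 -2.78]
```

View pics/c6.png

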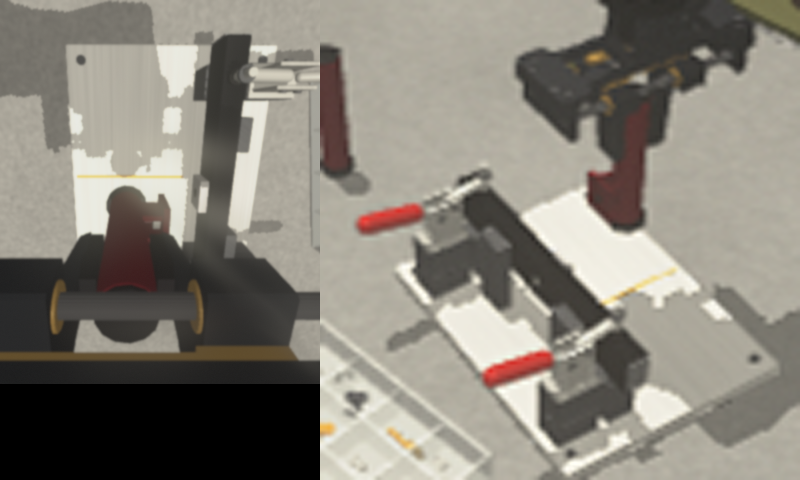

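The wrist view (left half) shows the gripped leg hanging upright, with its foot at (125,205), the tab at (160,212) and the pad at (200,195). The scene view shows it hanging in front of the rail. I'll lower to bolt height at this standoff and measure the tab against the pad.

```bash
python3 -m pendant '[0,0,0,0.005,0,0.05,0, 0,0,0,0.01,0,0.13,0, 0,0,0,0.015,0,0.21,0, 0,0,-0.002,0.02,-0.005,0.27,0, 0,0,-0.002,0.02,-0.005,0.298,0, 0,0,-0.002,0.02,-0.005,0.298,0, 0,0,-0.002,0.02,-0.005,0.298,0, 0,0,-0.002,0.02,-0.005,0.298,0]' 60 | head -2
python3 -c "
from h import *
from jig import w,f
show();goal([.5423,.1485,.1237],-12.2)
s=env.state();K,T=cam('wrist')
im=env.camera('wrist');np.savez('v7.npz',K=K,T=T,im=im,q=s['orientation'],p=s['position'])
# predicted points
c,n=np.cos(f.x[2]),np.sin(f.x[2]); ax=np.array([*s['position'][:2],0])
L=lambda q:ax+[c*q[0]-n*q[1],n*q[0]+c*q[1],q[2]]
P=[L((.03,.017,.098)),L((.03,-.017,.098)),L((.03,-.017,.062)),L((.025,.017,.098)),L((0,0,.04))]+[w(f.x,(32,y,z)) for y,z in ((15,95),(-15,95),(-15,65))]
print(proj(K,T,np.array(P)).round(1).tolist())
z=cv2.resize(im[150:250,220:353],(800,600),interpolation=cv2.INTER_CUBIC);cv2.imwrite('pics/z7.png',cv2.convertScaleAbs(z,alpha=1.3))
"
```

```text
time: 11.02
position: [0.5438, 0.151, 0.1247]
t 11.02 pos [0.5438 0.151  0.1247] yaw_y -12.08 tilt z [ 1.3e-03  1.0e-04 -1.0e+00] F [ 0.89  0.39 -3.13] op 0.0269 g 60.0
pos [0.5438 0.151  0.1247] turn [ 0.0004 -0.0001  0.0007] shift [-0.0139 -0.0047  0.005 ] F [ 0.89  0.39 -3.13]
[[300.1, 207.1], [297.6, 251.9], [291.3, 230.5], [292.7, 207.1], [255.7, 202.7], [355.5, 212.3], [350.7, 250.9], [338.7, 233.0]]
```

View pics/z7.png

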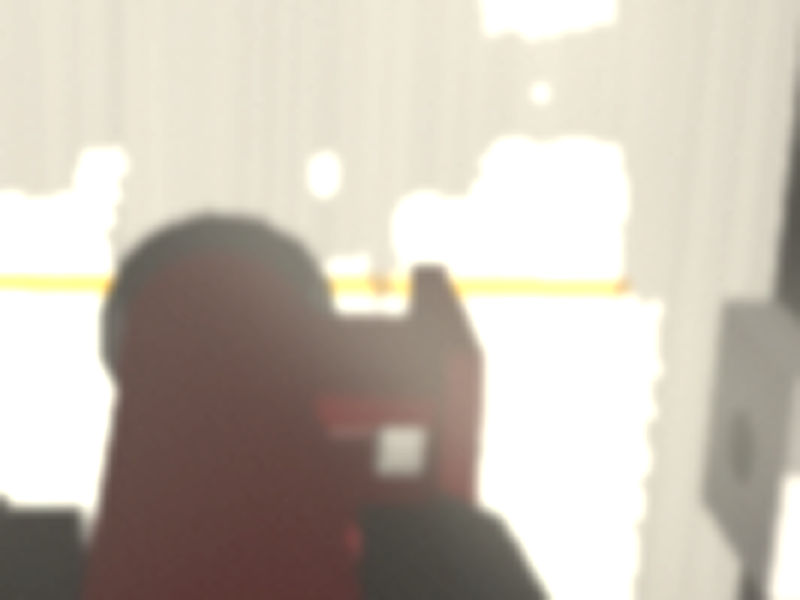

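The zoom shows the tab's outer top edge from (484,350) down to (472,500), which matches the prediction to within 1 px. The pad's lower-left corner is at (703,495), its far lower corner at (723,300), and its bolt hole at (740,445). I'll refine these numerically.

```bash
python3 - <<'E'
from h import *
from jig import w,f
d=np.load("v7.npz"); K,T,im,pos=d["K"],d["T"],d["im"].astype(float),d["p"]
g=im[:,:,1]
def edge(row,a,b):  # subpixel of strongest rise
    r=np.abs(np.diff(g[row,a:b])); i=r.argmax(); s=slice(max(i-2,0),i+3); return a+.5+(np.arange(len(r))[s]*r[s]).sum()/r[s].sum()
rows=np.arange(211,230); e=np.array([edge(r,292,310) for r in rows]); p=np.polyfit(rows,e,1); print("tab edge",e.round(1).tolist(),p.round(4),np.std(e-np.polyval(p,rows)).round(2))
yaw=f.x[2]
def L(q,yaw,pos=pos):
    c,n=np.cos(yaw),np.sin(yaw); return np.array([pos[0]+c*q[0]-n*q[1],pos[1]+n*q[0]+c*q[1],q[2]])
for dy in (-4,-2,0,2,4):
    u=proj(K,T,np.array([L((.03,.017,.098),yaw+np.radians(dy)),L((.03,-.0,.098),yaw+np.radians(dy))])); m=(u[1]-u[0]); print(dy,"pred slope",(m[0]/m[1]).round(4),"u at row 220",(u[0,0]+m[0]/m[1]*(220-u[0,1])).round(2))
print("obs u220",np.polyval(p,220).round(2))
# pad: predicted
print("pad hole pred",proj(K,T,w(f.x,(32,0,80))).round(1),"corner z65",proj(K,T,np.array([w(f.x,(32,y,65)) for y in(15,-15)])).round(1).tolist())
# pad lower-left edge subpixel, hole centroid
pr=np.arange(203,230); pe=np.array([edge(r,332,345) for r in pr]); print("pad edge",pe.round(1).tolist())
np.set_printoptions(linewidth=200); print(g[195:236:1,336:352].astype(int)[::2])
E
```

```text
tab edge [300.1, 300.1, 300.1, 300.0, 300.0, 300.0, 299.9, 299.8, 299.7, 299.7, 299.6, 299.5, 299.4, 299.4, 299.3, 299.2, 299.0, 299.0, 298.8] [-6.980000e-02  3.149751e+02] 0.07
-4 pred slope -0.1322 u at row 220 300.26
-2 pred slope -0.0938 u at row 220 299.79
0 pred slope -0.0556 u at row 220 299.38
2 pred slope -0.0175 u at row 220 299.02
4 pred slope 0.0207 u at row 220 298.71
obs u220 299.61
pad hole pred [[346.3 223.6]] corner z65 [[342.3, 198.7], [338.7, 233.0]]
pad edge [339.2, 339.1, 338.9, 338.7, 338.7, 338.6, 338.5, 338.4, 338.4, 338.2, 338.1, 338.1, 337.7, 337.6, 337.5, 337.5, 337.5, 337.4, 337.3, 337.3, 337.2, 336.8, 336.7, 336.6, 336.5, 336.4, 336.3]
[[172 171 171 169 169 171 171 170 167 164 162 158 139 105  81  75]
 [172 172 170 169 169 170 171 168 165 163 161 154 130 100  82  78]
 [172 171 169 164 158 156 153 152 151 150 148 141 121  98  86  82]
 [172 170 167 155 136 126 125 125 125 124 124 121 117 111 103  94]
 [172 170 164 149 130 120 119 120 121 121 120 120 119 118 116 112]
 [172 170 162 145 128 121 119 118 120 120 121 120 121 120 119 118]
 [172 170 159 140 126 121
[... 280 characters left out ...]
 121 121 119 119 119 120 127]
 [168 158 140 128 124 123 121 121 121 121 121 120 120 119 122 129]
 [167 155 137 125 122 118 112 111 115 119 121 120 119 120 124 133]
 [164 150 133 123 119 112 108 106 109 115 119 119 119 120 126 137]
 [161 146 130 121 117 110 105 103 106 112 117 118 119 120 127 139]
 [158 140 125 119 115 109 103 102 104 110 115 118 118 120 128 141]
 [154 135 122 118 115 110 103 101 104 111 115 115 117 121 132 144]
 [150 130 118 116 116 113 107 104 107 113 114 115 117 131 155 174]
 [145 126 117 115 114 114 113 112 112 113 113 114 119 141 177 203]
 [147 128 117 113 113 112 112 111 112 112 112 112 121 148 184 207]
 [160 149 131 118 112 111 111 110 110 110 110 113 125 155 189 209]]
```

```bash
cat > avg.py <<'E'
from h import *
from jig import f
def avg(n=12,pr=True):
    P=[];F=[];Y=[];Q=[]
    for i in range(n):
        s=env.state(); M=R.from_quat(s["orientation"]).as_matrix(); P.append(s["position"]);F.append(s["wrist_force"]);Q.append(M[:,2]);Y.append(np.degrees(np.arctan2(M[1,1],M[0,1])))
        im=env.camera("wrist")
    P,F,Q=map(np.array,(P,F,Q)); c,n=np.cos(f.x[2]),np.sin(f.x[2]); e=P.mean(0)[:2]-f.x[:2]; fm=F.mean(0)
    print("t",round(float(env.state()["time"]),2),"P",P.mean(0).round(4),"sd",P.std(0).round(4),"yaw",np.mean(Y).round(2),"zt",Q.mean(0).round(4),"F",fm.round(2),"sdF",F.std(0).round(2))
    print("jig-frame xy",np.round([c*e[0]+n*e[1],-n*e[0]+c*e[1]],4),"F along jig x,y",np.round([c*fm[0]+n*fm[1],-n*fm[0]+c*fm[1]],2))
    return P.mean(0),fm,im
if __name__=="__main__":
    p,_,im=avg(); cv2.imwrite("pics/w8.png",im); goal([.5423,.1485,.1237],-12.2)
E
python3 avg.py
```

```text
t 11.67 P [0.5434 0.1514 0.1245] sd [0.0002 0.0001 0.0003] yaw -12.04 zt [ 7.e-04  3.e-04 -1.e+00] F [ 0.   -0.14 -3.15] sdF [0.23 0.78 0.68]
jig-frame xy [-0.0375  0.0031] F along jig x,y [ 0.03 -0.14]
pos [0.5432 0.1514 0.1241] turn [ 0.     -0.      0.0009] shift [-0.0153 -0.0014  0.0021] F [ 0.31  0.34 -2.4 ]
```

```bash
python3 -m pendant '[0,0,-0.0015,-0.01,0.01,0.004,0, 0,0,-0.0015,-0.0155,0.03,0.004,0, 0,0,-0.0015,-0.0155,0.06,0.004,0, 0,0,-0.0015,-0.0155,0.09,0.004,0, 0,0,-0.0015,-0.0155,0.12,0.004,0, 0,0,-0.0015,-0.0155,0.145,0.004,0, 0,0,-0.0015,-0.0155,0.155,0.004,0, 0,0,-0.0015,-0.0155,0.16,0.004,0, 0,0,-0.0015,-0.0155,0.16,0.004,0, 0,0,-0.0015,-0.0155,0.16,0.004,0]' 60 | head -2
python3 avg.py
```

```text
time: 12.5
position: [0.5735, 0.1418, 0.1232]
t 13.1 P [0.5736 0.1418 0.1233] sd [0.0001 0.0001 0.    ] yaw -11.76 zt [-2.e-04  1.e-04 -1.e+00] F [-0.09  0.03 -3.23] sdF [0.58 0.46 0.64]
jig-frame xy [-0.0059  0.0001] F along jig x,y [-0.09  0.01]
pos [0.5738 0.1417 0.1233] turn [-0.     -0.      0.0024] shift [ 0.001  -0.1613 -0.0019] F [-0.7  -0.04 -2.7 ]
```

```bash
python3 - <<'E'
from h import *
from jig import w,f
np.set_printoptions(linewidth=200)
d=np.load("v7.npz"); K,T,g,pos=d["K"],d["T"],d["im"][:,:,1].astype(int),d["p"]
c,n=np.cos(f.x[2]),np.sin(f.x[2])
L=lambda q:[pos[0]+c*q[0]-n*q[1],pos[1]+n*q[0]+c*q[1],q[2]]
print("tab y17 z62 (outer,inner)",proj(K,T,np.array([L((.03,.017,.062)),L((.025,.017,.062))])).round(2).tolist())
print(g[190:200,286:300])
K,T=cam("wrist"); g=cv2.imread("pics/w8.png")[:,:,1].astype(int); pos=np.array([.5736,.1418,.1233])
print("now tab",proj(K,T,np.array([L((.03,.017,.062)),L((.025,.017,.062)),L((.03,.017,.098))])).round(1).tolist(),"pad z65 y15,-15, z95 y15,-15",proj(K,T,np.array([w(f.x,(32,y,z)) for z in (65,95) for y in (15,-15)])).round(1).tolist())
print(g[190:240:2,284:326])
E
```

```text
tab y17 z62 (outer,inner) [[293.14, 191.76], [286.92, 191.74]]
[[222 230 231 231 231 232 232 233 232 231 232 233 232 233]
 [217 228 230 230 230 230 231 232 231 231 231 232 232 232]
 [208 222 225 224 223 223 224 226 227 230 231 232 232 232]
 [202 214 207 196 192 192 196 202 215 226 230 232 231 231]
 [201 203 174 146 139 139 142 157 190 220 228 229 229 229]
 [205 195 153 115 106 105 109 126 169 211 223 223 223 223]
 [204 189 144 108 100  99 101 112 147 188 211 215 214 214]
 [197 182 139 107 101 101 101 105 125 161 193 207 210 211]
 [198 181 139 108 103 102 102 102 112 140 178 204 214 215]
 [207 183 138 109 103 102 103 102 106 126 165 204 219 222]]
now tab [[293.3, 192.4], [287.0, 192.3], [300.2, 208.0]] pad z65 y15,-15, z95 y15,-15 [[303.7, 196.1], [301.5, 230.8], [311.0, 209.4], [308.1, 248.6]]
[[172 190 216 ...  63  64  65]
 [170 190 216 ...  65  66  67]
 [153 168 188 ...  66  67  69]
 ...
 [ 44  43  45 ...  72  72  73]
 [ 44  44  44 ...  74  74  73]
 [ 43  43  43 ...  73  73  73]]
```

```bash
python3 -m pendant '[0,0,0,0.003,0.005,-0.002,0, 0,0,0,0.003,0.01,-0.002,0, 0,0,0,0.003,0.015,-0.002,0, 0,0,0,0.003,0.02,-0.002,0, 0,0,0,0.003,0.025,-0.002,0, 0,0,0,0.003,0.03,-0.002,0, 0,0,0,0.003,0.03,-0.002,0]' 60 | head -2
python3 avg.py
```

```text
time: 13.68
position: [0.5793, 0.1412, 0.1236]
t 14.28 P [0.5794 0.1411 0.1236] sd [0.0001 0.     0.    ] yaw -11.77 zt [-9.e-04  1.e-04 -1.e+00] F [-1.76  0.3  -3.1 ] sdF [0.5  0.44 0.42]
jig-frame xy [-0.0002  0.0006] F along jig x,y [-1.78 -0.07]
pos [0.5795 0.1411 0.1236] turn [-0.0002  0.      0.0024] shift [-0.0017 -0.1898 -0.0004] F [-1.18 -0.12 -3.03]
```

```bash
python3 -m pendant '[0,0,0,0,0.003,0,0, 0,0,0,0,0.006,0,0, 0,0,0,0,0.009,0,0, 0,0,0,0,0.012,0,0, 0,0,0,0,0.012,0,0]' 60 | head -2
python3 avg.py
```

```text
time: 14.7
position: [0.5808, 0.1409, 0.1235]
t 15.3 P [0.5808 0.1409 0.1235] sd [0. 0. 0.] yaw -11.76 zt [-3.e-03  4.e-04 -1.e+00] F [-5.33  0.79 -0.54] sdF [0.38 0.36 0.41]
jig-frame xy [0.0013 0.0007] F along jig x,y [-5.38 -0.36]
pos [0.5808 0.1409 0.1235] turn [-0.001   0.0001  0.0025] shift [-0.0018 -0.1962 -0.0003] F [-5.57  1.82 -0.98]
```

```bash
python3 -m pendant '[-0.0005,0,0,0,0.003,-0.001,0, -0.001,0,0,0,0.006,-0.001,0, -0.0015,0,0,0,0.009,-0.001,0, -0.0015,0,0,0,0.012,-0.001,0, -0.0015,0,0,0,0.012,-0.001,0]' 60 | head -2
python3 avg.py
```

```text
time: 15.72
position: [0.5816, 0.1407, 0.1234]
t 16.32 P [0.5816 0.1407 0.1234] sd [0. 0. 0.] yaw -11.74 zt [-1.6e-03 -3.0e-04 -1.0e+00] F [-7.5   1.32  0.37] sdF [0.38 0.42 0.45]
jig-frame xy [0.0021 0.0007] F along jig x,y [-7.61 -0.29]
pos [0.5816 0.1407 0.1234] turn [-0.0005  0.0002  0.0025] shift [-0.0017 -0.2003 -0.0011] F [-7.5   1.45  0.09]
```

```bash
python3 -m pendant '[-0.0005,0,0,0,0.003,-0.002,0, -0.001,0,0,0,0.006,-0.002,0, -0.001,0,0,0,0.009,-0.003,0, -0.001,0,0,0,0.012,-0.003,0, -0.001,0,0,0,0.012,-0.003,0]' 60 | head -2
python3 avg.py
python3 - <<'E'
from h import *
from jig import w,f
im=env.camera("wrist"); K,T=cam("wrist"); g=im[:,:,1].astype(int); pos=env.state()["position"]
for l in ("tab","pad"): print(l,[(np.round(b["extent"],1).tolist(),round(b["confidence"],2)) for b in env.boxes_of(l,"wrist")[:2]])
c,n=np.cos(f.x[2]),np.sin(f.x[2]); L=lambda q:[pos[0]+c*q[0]-n*q[1],pos[1]+n*q[0]+c*q[1],q[2]]
print("tab z62",proj(K,T,np.array([L((.03,.017,.062)),L((.025,.017,.062)),L((.03,.017,.098))])).round(1).tolist())
import sys; np.set_printoptions(linewidth=200,threshold=sys.maxsize); print(g[189:200,284:300])
E
```

```text
time: 16.73
position: [0.5824, 0.1405, 0.1235]
t 17.33 P [0.5823 0.1405 0.1235] sd [0. 0. 0.] yaw -11.72 zt [-2.e-03 -7.e-04 -1.e+00] F [-9.62  2.07 -0.18] sdF [0.41 0.56 0.46]
jig-frame xy [0.0028 0.0007] F along jig x,y [-9.84 -0.01]
pos [0.5823 0.1405 0.1235] turn [-0.0006  0.0004  0.0026] shift [-0.0016 -0.204  -0.0007] F [-9.91  1.88  0.04]
tab [([223.3, 188.3, 299.5, 343.1], 0.87)]
pad [([296.6, 198.6, 308.2, 232.8], 0.73)]
tab z62 [[293.7, 192.4], [287.5, 192.3], [300.7, 208.0]]
[[165 165 165 164 163 163 163 161 161 161 163 164 164 163 160 145]
 [165 165 165 164 163 163 162 161 160 161 162 164 164 162 159 144]
 [164 164 164 163 163 161 161 160 159 159 162 164 163 162 158 142]
 [164 163 162 160 156 153 153 151 151 155 160 164 163 162 158 141]
 [161 162 160 152 139 130 129 128 130 139 153 162 164 161 156 139]
 [155 158 155 138 113  98  95  95  99 115 139 157 162 161 157 139]
 [149 156 151 130  98  78  75  74  78  95 124 149 160 160 156 138]
 [149 155 149 125  93  75  72  70  72  83 109 136 152 156 153 134]
 [154 157 148 122  91  75  71  70  71  76  92 118 137 144 141 126]
 [163 166 155 123  90  75  72  71  70  71  80  98 117 125 124 114]
 [180 185 173 134  93  76  72  71  72  71  74  84  99 108 110 107]]
```

The push is 9.8 N and the alignment is good. I'll hold it for more than three seconds.

```bash
for i in 1 2; do python3 -m pendant '[0,0,0,0,0,0,0, 0,0,0,0,0,0,0, 0,0,0,0,0,0,0, 0,0,0,0,0,0,0, 0,0,0,0,0,0,0, 0,0,0,0,0,0,0, 0,0,0,0,0,0,0, 0,0,0,0,0,0,0, 0,0,0,0,0,0,0, 0,0,0,0,0,0,0, 0,0,0,0,0,0,0, 0,0,0,0,0,0,0, 0,0,0,0,0,0,0, 0,0,0,0,0,0,0, 0,0,0,0,0,0,0, 0,0,0,0,0,0,0, 0,0,0,0,0,0,0, 0,0,0,0,0,0,0, 0,0,0,0,0,0,0, 0,0,0,0,0,0,0]' 60; python3 avg.py; done
```

```text
time: 19.15
position: [0.5823, 0.1405, 0.1235]
orientation: [0.776, 0.631, -0.001, -0.0]
wrist_force: [-9.1, 2.6, 0.1]
opening: 0.0267
gripper_force: 60.0
t 19.75 P [0.5823 0.1405 0.1235] sd [0. 0. 0.] yaw -11.72 zt [-2.e-03 -7.e-04 -1.e+00] F [-9.38  2.07 -0.44] sdF [0.56 0.34 0.33]
jig-frame xy [0.0028 0.0007] F along jig x,y [-9.61  0.04]
pos [0.5823 0.1405 0.1235] turn [-0.0006  0.0004  0.0027] shift [-0.0017 -0.204  -0.0007] F [-9.24  2.23 -1.16]
time: 21.42
position: [0.5823, 0.1405, 0.1235]
orientation: [0.776, 0.631, -0.001, -0.0]
wrist_force: [-9.7, 1.9, -0.9]
opening: 0.0267
gripper_force: 60.0
t 22.02 P [0.5823 0.1405 0.1235] sd [0. 0. 0.] yaw -11.72 zt [-2.e-03 -7.e-04 -1.e+00] F [-9.42  2.03 -0.3 ] sdF [0.48 0.57 0.4 ]
jig-frame xy [0.0028 0.0007] F along jig x,y [-9.63 -0.01]
pos [0.5823 0.1405 0.1235] turn [-0.0006  0.0004  0.0027] shift [-0.0016 -0.2039 -0.0007] F [-9.19  1.52  0.72]
```

The push has been steady at about 9.7 N for over 4.5 s, with the leg still gripped and pressed, so I'm handing the job in.

```bash
python3 -c "
from rig import env
print(env.sign_off())"
```

```text
the job is handed in; nothing more can be done
None
```

The tabbed leg is gripped upright with its tab square to the pad (tilt about 0.5°) and its bolt hole in line by camera and arm readings to roughly 1 mm; a steady push of about 9.7 N has held for over 4 s, and I handed the job in at about 22 s still pressing.

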